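Clamp the tube block on the shaker

TASK

Stand the blue tube block in the shaker's nest, between the fixed fence and the orange clamp pad, with its long side along the fence, and let go of it. Then swing the red cam lever over its centre until it snaps home, so that the pad holds the block tight against the fence. Leave the yellow block and everything else on the bench where they are.

Things in the scene. Friction and masses are not known exactly. Their poses are not given: they have to be found in the camera images.
- blue_handle (a point): Handle of the blue tube block: an upright aluminium plate 60 long (x), 14 thick (y), rising 45 mm from the middle of the block's top. This point is its middle, 62.5 mm above the block's underside, 22.5 below the handle's top. Block: 110 (x) x 80 (y) x 40 mm, about 0.45 kg, flat underside, white tube caps flush with its top. z up. Either way round will do.
- blue_block: The same blue block; origin at the centre of its underside, same axes.
- yellow_handle (a point): The middle of the handle of a second block, alike in all but its yellow colour. To be left alone.
- nest (a point): Middle of the shaker's nest, on its dark top 60 mm above the table (white mixer, fixed). x along the fence, y from the fence to the pad and lever, z up. Fence: 100 long, 18 high, face at y -47 mm. Pad's face: y +50 at lever 0, +46 at 0.2. End lips 10 mm high at x -65 and +65 (10 mm free each end). Housing: x -136 to 110, y -75 to 140 mm. Nothing on it stands above the lever.
- clamp_pad: Orange sprung pad bar, 80 mm long (along the fence), 12 thick, top 26 mm above the shaker's top. The cam drives it 22 mm towards the fence; it then pushes the block up to the fence and holds it with about 10 N. Origin: 60 mm below the nest point with the lever open; it shifts with the pad.
- lever_pivot (a point): On the vertical pivot axis of the cam lever, at half the height of the red handle (113 mm above the table). It lies at x = -30, y = +102 mm from the nest point. Axes as the nest.
- lever_grip (a point): Middle of the red lever handle, 80 mm from the pivot axis, 113 mm above the table. The handle is an upright bar 80 mm long (from 40 to 120 mm from the pivot), 14 mm thick, 32 mm high (97 to 129 mm above the table), turning in a level plane about the pivot. x points from the pivot outwards along the lever, z up.
- lever (a joint): Lever angle, rad. 0 = open, handle pointing 1.9 rad counter-clockwise (from above) from the nest's x axis. Grows clockwise; at 1.9, its stop, the handle lies along the nest's x axis, closed. Below about 0.2 it stays put; then a spring resists and drives it back (up to about 6 N at the grip); its centre is 1.45, and once past 1.55 it snaps to the stop by itself and stays.
- wash_bottle: Clear bottle with a white cap, 60 mm wide, 130 high; bystander. Origin at the centre of its underside.
- beaker: White cup, 76 mm wide, 90 high; bystander. Origin at the centre of its underside.
- pipette: White pipette lying on the bench, 230 x 26 x 26 mm, yellow button; bystander. Origin under the middle of its body.
There are look-alikes about, which are no part of the job. Leave any pink look-alike of the blue_block alone.

How it is judged:
By the outcome, as a careful person would: the job done as asked, in the order asked, and still so for the second after the job is handed in, with the robot touching nothing.
It also fails if it takes over 61 s, if anything falls off the work surface, if the arm or the gripper's body presses on something with over 40 N, if the wrist force passes 120 N, or if a joint passes its speed limit or range.

ROBOT

A 6-joint arm with a two-finger parallel gripper is mounted at the origin on the work surface. World frame = base frame: x ahead of the robot, y to its left, z up, the work surface at z = 0. Lengths are in m, angles in rad, forces in N, time in s.
With the tool pointing down it reaches from about 0.35 to 0.975 m from the base axis. Payload 4.9 kg.
Tool frame: the origin (TCP) lies midway between the tips of the shut fingers; the grasp point (between the pads) lies 19 mm behind it; z points along the fingers, y is the direction in which the jaws open and shut (so a half turn about z gives the same grasp; the last joint's range is limited). The gripper opens to 85 mm and grips with 20 to 120 N. Pads are 22 mm wide; open, the fingers measure 114 mm over their backs; the gripper's body (76 mm by 85 mm) begins 54 mm behind the grasp point. The pads swing forward as they close: fully open they stand 13 mm farther back than shut.
Start: joints at [0.993, 0.053, 1.613, -0, 1.476, -0.119], TCP at [0.277, 0.56, 0.231] pointing down, gripper open.
Joint ranges: [-3.01, 3.01], [-1.01, 2.22], [0.06, 2.58], [-1.02, 4.17], [0.09, 2.62], [-3.14, 3.14]. Speed limits (rad/s): [2.57, 2.57, 3.14, 3.14, 3.14, 3.14].

INTERFACE

Orientations are given as a unit quaternion [w, x, y, z].
In Python, from plant import state, grab_frame, camera_params, job_done, boxes_of gives the robot as it stands.
- The arm moves only by the tool step_arm, never from a script. Its argument "steps" is a list of rows, each a list of 4 numbers: the shift along the tool's x, y, z in mm, then the turn about the tool's z in degrees. A call has 1 to 8 rows; each row shifts and turns the pose as measured when the row begins, along the tool's axes as they then stand; what a row does not reach is not made up. A row lasts 1/10 s, in which the tool goes at most 50 mm and 8.59 degrees, less where a joint would pass 70% of its speed; a pose out of reach is approached as far as the arm can. A call is refused whole if a number of a shift passes 50 or a number of a turn 8.59, either way. A call with a gripper value outside its range is refused whole. "claw" is the opening in per cent of the stroke, from 0 (shut) to 100 (fully open), set as the call begins (left out, the last holds). The fingers move at their own pace and stop on an object; the grip force is fixed at half the most. Time passes only in rows, so rows that do not move let the fingers close. It gives the time, the measured TCP pose, the force and the opening at its end, in the units of the state.
- state(): the state, without advancing time (a new reading comes with each control period).
- grab_frame(name): name is "scene" or "top"; returns (picture, depth): 420x560x3 uint8, red, green, blue; 420x560 float32, m along the optical axis (not along the pixel's ray), 0 where there is no reading.
- camera_params(name): a dict with "mtx" (3x3 intrinsics, pixels), "extrinsics" (4x4, takes a point from camera to world coordinates). Camera axes: x right, y down, z forward; pixel columns grow to the right and rows downward; lengths in m; the calibration is good to about 2 mm. A picture is of the moment at which its call begins. camera_params takes no time and is no camera call.
- job_done(): hands the job in, once; it reports no verdict.
Trained networks look in the newest picture that a camera, given by its name, has taken for a name from the list of things; names that differ only in an ending like _2 or _b are one class to them, and where a whole thing is asked for, a point or a joint stands for the part that bears it (a point fixed in the world has none). Each returns a list of dicts, best first, with "p" (0 to 1); they miss things now and then, are a little off and sometimes report something else, mostly with a low value. They report only what shows in the picture. A call takes as long as a camera call. They do not tell look-alikes from the thing itself.
- boxes_of(camera, label): "box" ([left, top, width, height] in pixels, round what is visible of it).
The state is a dict: "time": time; "joint_pos": joint angles; "joint_vel": joint speeds; "joint_efforts": joint torques, N m; "tool_pos": TCP position; "tool_rot": TCP orientation; "contact_force": force on the tool from outside, world axes, zero at the start; "ft_torque": the same for the moment, N m; "gripper_width": opening from 0.0 (shut) to 1.0 (fully open).
Only numpy, scipy, OpenCV 4.12 (cv2) and the standard library are available. Lean on these libraries where they do the work, as an engineer would, in place of code of your own. Each camera call takes 0.05 s, during which the arm holds its last target. There are 200 camera calls.

## Working session

There is one attempt and no reset: what is moved stays moved. The work goes in short steps, Python scripts to look and compute and a tool call to move; the robot and the scene stay as the last step left them, time stands still between calls to the robot, and variables do not carry over. Pictures are saved under pics/ and viewed, about 8 in all and at most 12, crops included, and the job is handed in when it is done.

Besides the shell and the picture viewer there is one more tool, called after "Call:" as name(argument=value, ...), one argument or row to a line, values as JSON. step_arm: Moves the arm, as the interface text tells. Its arguments: {"type":"object","properties":{"steps":{"type":"array"},"claw":{"type":"number"}},"required":["steps"]}

```bash
mkdir -p pics; ls
cat > h.py <<'E'
import numpy as np, cv2
from plant import *
def snap(cam,fn=None):
    im,d=grab_frame(cam)
    np.savez('/tmp/%s.npz'%cam,im=im,d=d)
    if fn: cv2.imwrite('pics/'+fn,im[:,:,::-1])
    return im,d
def world(cam,d):
    P=camera_params(cam);K=np.array(P['mtx']);T=np.array(P['extrinsics'])
    v,u=np.mgrid[:d.shape[0],:d.shape[1]]
    p=np.stack([(u-K[0,2])/K[0,0]*d,(v-K[1,2])/K[1,1]*d,d],-1)
    w=p@T[:3,:3].T+T[:3,3]; w[d==0]=np.nan
    return w
E
python3 - <<'E'
from h import *
a,_=snap('scene','s1.png');b,_=snap('top','t1.png')
for c in('scene','top'):
    for l in ('blue_block','yellow_handle','clamp_pad','lever','lever_grip','blue_handle'):
        print(c,l,[(np.round(x['box']).astype(int).tolist(),round(x['p'],2)) for x in boxes_of(c,l)][:5])
    print(np.round(camera_params(c)['extrinsics'],3).tolist())
s=state();print(s['time'],s['tool_pos'],s['tool_rot'])
E
```

```text
pics
scene blue_block [([252, 274, 60, 69], 0.93), ([80, 228, 46, 54], 0.93)]
scene yellow_handle [([169, 251, 64, 59], 0.8)]
scene clamp_pad [([346, 197, 28, 25], 0.56)]
scene lever [([354, 149, 44, 55], 0.67)]
scene lever_grip [([256, 272, 58, 66], 0.75), ([354, 154, 41, 51], 0.68)]
scene blue_handle [([256, 275, 58, 61], 0.91), ([75, 227, 54, 59], 0.56)]
[[0.635, 0.485, -0.602, 1.111], [0.772, -0.415, 0.481, -0.601], [-0.016, -0.77, -0.638, 0.79], [0.0, 0.0, 0.0, 1.0]]
top blue_block [([295, 114, 39, 53], 0.89), ([386, 258, 39, 44], 0.64)]
top yellow_handle [([332, 176, 41, 51], 0.86)]
top clamp_pad [([120, 119, 134, 106], 0.73), ([196, 144, 8, 36], 0.46)]
top lever []
top lever_grip [([120, 154, 68, 35], 0.91)]
top blue_handle [([293, 113, 41, 50], 0.97), ([386, 254, 40, 51], 0.82)]
[[-0.028, -0.998, 0.053, 0.397], [-0.999, 0.026, -0.037, -0.058], [0.036, -0.054, -0.998, 1.009], [0.0, 0.0, 0.0, 1.0]]
0.7 [0.27681827 0.56036568 0.23134851] [3.86172351e-05 2.27395430e-01 9.73802503e-01 4.32132028e-05]
```

View pics/s1.png

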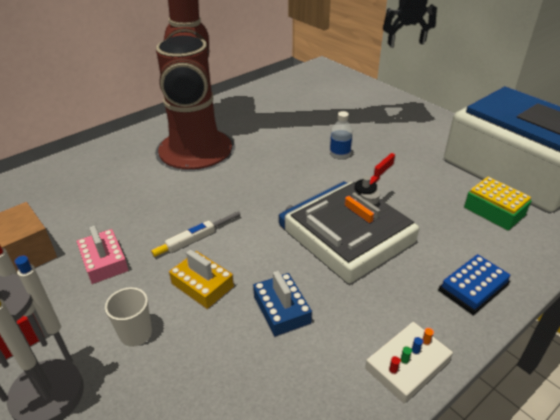

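View pics/t1.png

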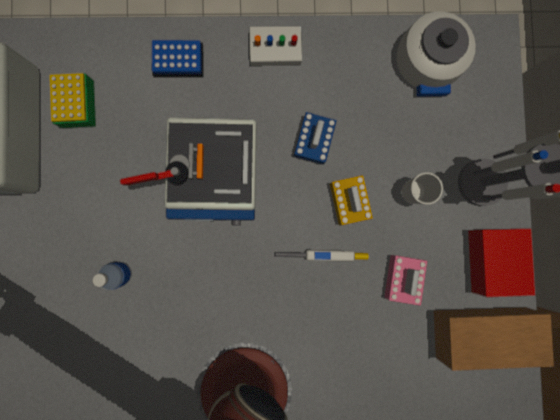

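The top view shows these possible targets:
- Blue block with handle at (316,137). This one matches the description.
- Handle-less blue rack at (177,57).
- Yellow block at (351,200), to be left alone.
- Pink look-alike at (407,279), to be left alone.

The shaker has its fence at (246,162), pad at (200,160), pivot at (178,170) and red lever pointing left at (145,178). So nest x is up in the image and nest y is to the left.

```bash
cat > m.py <<'E'
from h import *
def load(c):
    z=np.load('/tmp/%s.npz'%c);return z['im'],z['d']
def rect(p,name):
    p=p[~np.isnan(p[:,0])]
    r=cv2.minAreaRect(p[:,:2].astype(np.float32)*1000)
    print(name,len(p),'c',np.round(r[0],1),'size',np.round(r[1],1),'ang',round(r[2],1),'z',np.round(np.nanpercentile(p[:,2],[5,50,95])*1000,1))
E
python3 - <<'E'
from m import *
im,d=load('top');w=world('top',d);hsv=cv2.cvtColor(im,cv2.COLOR_RGB2HSV)
def roi(l,t,wd,h):
    m=np.zeros(d.shape,bool);m[t:t+h,l:l+wd]=1;return m
b=roi(290,108,50,64);z=w[...,2]
rect(w[b&(z>.03)&(z<.055)],'bluetop');rect(w[b&(z>.07)],'bluehandle')
rect(w[b&(z>.025)],'blueall')
y=roi(328,170,48,60);rect(w[y&(z>.025)],'yellow');
n=roi(160,112,102,104)
rect(w[n&(z>.05)&(z<.066)],'housing')
f=n&(z>.07)&(z<.085);f[:,:235]=0;rect(w[f],'fence')
red=(hsv[...,0]<6)&(hsv[...,1]>180)&(hsv[...,2]>80)&roi(110,145,80,50);rect(w[red],'lever')
org=(hsv[...,0]>6)&(hsv[...,0]<20)&(hsv[...,1]>150)&roi(190,138,20,46);rect(w[org],'pad')
K=np.array(camera_params('top')['mtx']);print(K)
# pink/white rims: white edge
g=(im.min(2)>150)&n; 
crop=lambda i,l,t,wd,h,s:cv2.resize(i[t:t+h,l:l+wd],None,fx=s,fy=s,interpolation=cv2.INTER_CUBIC)
a=crop(im,110,105,160,120,5)
cv2.imwrite('pics/c1.png',a[:,:,::-1])
im2,d2=load('scene')
c=np.hstack([crop(im2,240,262,90,80,4),crop(im,290,108,60,64,5)]) if 0 else None
w2=world('scene',d2);h2=cv2.cvtColor(im2,cv2.COLOR_RGB2HSV);z=w2[...,2]
b=roi(245,265,75,75);rect(w2[b&(z>.033)&(z<.05)],'S bluetop');rect(w2[b&(z>.06)],'S handle')
red=(h2[...,0]<6)&(h2[...,1]>180)&(h2[...,2]>80)&roi(350,145,55,60);rect(w2[red],'S lever')
org=(h2[...,0]>6)&(h2[...,0]<20)&(h2[...,1]>150)&roi(340,190,40,35);rect(w2[org],'S pad')
n=roi(275,180,150,95);f=n&(z>.069)&(z<.085);f[:,345:]=0;rect(w2[f],'S fence');rect(w2[n&(z>.052)&(z<.066)],'S housing')
E
```

```text
bluetop 1273 c [ 618.4 -189.9] size [ 80.  111.1] ang 73.4 z [38.  41.3 44.4]
bluehandle 163 c [ 618.2 -189.7] size [14.  59.3] ang 73.4 z [77.9 85.9 88.4]
blueall 1465 c [ 618.4 -189.9] size [ 80.  111.1] ang 73.4 z [38.  41.6 85.9]
yellow 1498 c [ 460.8 -274.8] size [110.  81.] ang 10.6 z [37.8 41.6 85.6]
housing 6554 c [556.8  66.6] size [213.9 219.3] ang 87.6 z [53.1 60.9 64. ]
fence 234 c [554.3  -8.1] size [ 28.9 145.4] ang 88.7 z [71.  79.  81.8]
lever 267 c [519.4 199.3] size [ 15.8 106. ] ang 11.0 z [102.  129.2 132.4]
pad 230 c [561.4  90.2] size [18.3 86.8] ang 87.7 z [67.3 86.6 89.7]
[[399.53545986   0.         278.55534593]
 [  0.         399.53545986 207.24561345]
 [  0.           0.           1.        ]]
S bluetop 1548 c [ 621.9 -192.8] size [ 80.8 111.5] ang 73.7 z [36.2 39.3 42.2]
S handle 308 c [ 621.3 -193.2] size [14.4 61.4] ang 73.4 z [62.4 81.8 85.8]
S lever 248 c [522.4 192.4] size [ 15.4 109.6] ang 10.8 z [101.2 119.4 128.4]
S pad 362 c [547.7  92. ] size [ 33.6 109.5] ang 76.9 z [60.5 77.9 86.4]
S fence 287 c [569.3 -50.8] size [ 98.3 263. ] ang 31.1 z [69.5 76.1 80.1]
S housing 4381 c [561.3  61.6] size [209.8 215.4] ang 88.3 z [53.1 58.7 61.8]
```

View pics/c1.png

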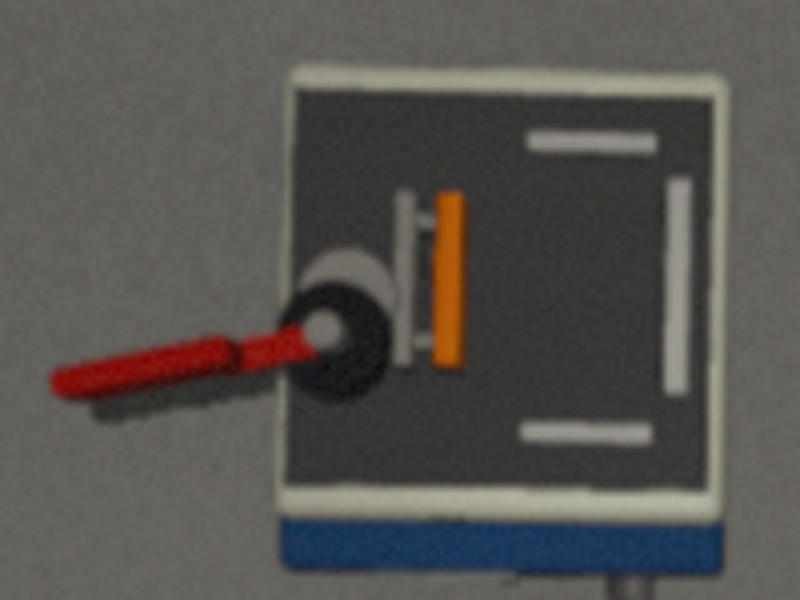

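The crop shows the fence at (678,287), the lips at (591,142) and (586,432), and the pad at (449,279), with the bay free. The lever is open. I'll fit the nest pose from these.

```bash
cat > n.py <<'E'
from m import *
def ray(cam,uv,z):
    P=camera_params(cam);K=np.array(P['mtx']);T=np.array(P['extrinsics'])
    uv=np.atleast_2d(uv).astype(float)
    r=np.c_[(uv-K[:2,2])/K[[0,1],[0,1]],np.ones(len(uv))]@T[:3,:3].T
    return (T[:3,3]+r*((z-T[2,3])/r[:,2])[:,None])[:,:2]*1000
E
python3 - <<'E'
from n import *
im,d=load('top')
g=im.astype(int)
def part(l,t,r,b,z,name,f):
    m=np.zeros(d.shape,bool);m[t:b,l:r]=1;m&=f
    v,u=np.nonzero(m);p=ray('top',np.c_[u,v],z);c=p.mean(0)
    rc=cv2.minAreaRect(p.astype(np.float32));_,_,V=np.linalg.svd(p-c,full_matrices=False)
    a=V[0]*np.sign(V[0,0]);print(name,len(p),'mean',c.round(1),'rect',np.round(rc[0],1),np.round(rc[1],1),'ang',np.degrees(np.arctan2(a[1],a[0])).round(2));return c
hs=cv2.cvtColor(im,cv2.COLOR_RGB2HSV)
br=(g.min(2)>115)
part(240,138,251,187,.078,'fence',br)
part(212,129,243,137,.070,'lip+',br);part(212,188,242,195,.070,'lip-',br)
org=(hs[...,0]<20)&(hs[...,1]>150)&(hs[...,2]>120)
part(192,138,206,184,.086,'pad',org)
dk=(g.max(2)<75)
part(120,164,156,187,.129,'leverhandle',(hs[...,0]<8)&(hs[...,1]>180))
E
python3 -c "
from plant import *;s=state();print(s)"
```

```text
fence 156 mean [554.8 -17.7] rect [555.1 -17.8] [ 8.4 97. ] ang -3.31
lip+ 73 mean [625.3  21.3] rect [625.3  21.3] [56.6  4.8] ang 88.48
lip- 74 mean [487.5  27. ] rect [487.5  26.6] [56.2  4.7] ang 88.38
pad 165 mean [557.9  87.9] rect [558.4  88. ] [11.4 77.2] ang -2.05
leverhandle 211 mean [514.3 213.5] rect [513.8 213.8] [14.5 75.3] ang -79.67
{'time': 0.7, 'joint_pos': array([ 9.92984374e-01,  5.26704622e-02,  1.61285551e+00, -4.32821935e-05,
        1.47595907e+00, -1.19003446e-01]), 'joint_vel': array([ 3.08011652e-04, -1.34062135e-03,  8.73767354e-04,  1.22259471e-03,
       -4.94655376e-05, -5.07226602e-04]), 'joint_efforts': array([-5.99943342e-04, -3.93529236e+01, -3.70382237e+01, -1.11848865e-04,
        4.41497350e-04, -3.80890455e-06]), 'tool_pos': array([0.27681827, 0.56036568, 0.23134851]), 'tool_rot': array([3.86172351e-05, 2.27395430e-01, 9.73802503e-01, 4.32132028e-05]), 'contact_force': array([ 0.78045533, -0.21956904,  0.45098436]), 'ft_torque': array([-0.02820544,  0.02724295, -0.00464245]), 'gripper_width': 0.9938117474646718}
```

Call:
step_arm(
  steps=[
    [-32,-26,0,0],
    [-32,-26,0,0],
    [-32,-26,0,0],
    [-32,-26,0,0],
    [-32,-26,0,0],
    [-32,-26,0,0],
    [-32,-26,0,0],
    [-32,-26,0,0],
  ],
  claw=70,
)

```text
time: 1.5
tool_pos: [0.4174, 0.2546, 0.2318]
tool_rot: [0.001, 0.222, 0.975, 0.002]
contact_force: [0.8, -0.2, -0.3]
gripper_width: 0.697
```

Call:
step_arm(
  steps=[
    [-32,-26,0,0],
    [-32,-26,0,0],
    [-32,-26,0,0],
    [-32,-26,0,0],
    [-32,-26,0,0],
    [-32,-26,0,0],
    [-32,-26,0,0],
    [-32,-26,0,0],
  ],
)

```text
time: 2.3
tool_pos: [0.562, -0.0575, 0.2343]
tool_rot: [0.005, 0.223, 0.975, 0.003]
contact_force: [1.5, 0.9, -0.6]
gripper_width: 0.702
```

Call:
step_arm(
  steps=[
    [-28,-24,0,0],
    [-28,-24,0,0],
    [-28,-24,0,0],
    [-24,-20,0,0],
    [0,0,0,-5],
    [0,0,0,-5],
    [0,0,0,0],
  ],
)

```text
time: 3.0
tool_pos: [0.6223, -0.2003, 0.234]
tool_rot: [0.005, 0.138, 0.99, 0.002]
contact_force: [0.5, 0.4, 0.3]
gripper_width: 0.699
```

```bash
cat > rel.py <<'E'
import sys,numpy as np
from plant import *
from scipy.spatial.transform import Rotation as R
def rel(target,yawy):
    "target world mm, desired angle (deg) of tool y in the world"
    s=state();q=np.array(s['tool_rot']);r=R.from_quat(q,scalar_first=True).as_matrix()
    p=np.array(s['tool_pos'])*1000
    cur=np.degrees(np.arctan2(r[1,1],r[0,1]));dt=-((yawy-cur+90)%180-90)
    print('t',round(s['time'],2),'pos',p.round(1),'yaw_y',cur.round(1),'tilt',np.degrees(np.arccos(-r[2,2])).round(2),'-> shift',(r.T@(np.array(target)-p)).round(1),'turn',dt.round(1),'F',np.round(s['contact_force'],1),'w',round(s['gripper_width'],3),'q6',np.round(s['joint_pos'][5],2))
if __name__=='__main__':
    a=list(map(float,sys.argv[1:]));rel(a[:3],a[3])
E
python3 - <<'E'
from n import *
from rel import rel
rel([620,-191.5,49],73.4)
im,d=snap('scene');c=cv2.resize(im[170:360,200:400],None,fx=3,fy=3,interpolation=cv2.INTER_CUBIC)
cv2.imwrite('pics/c2.png',c[:,:,::-1])
E
```

```text
t 3.0 pos [ 622.3 -200.3  234. ] yaw_y 74.1 tilt 0.66 -> shift [  6.5   6.8 185. ] turn 0.7 F [0.5 0.4 0.3] w 0.699 q6 -1.72
```

View pics/c2.png

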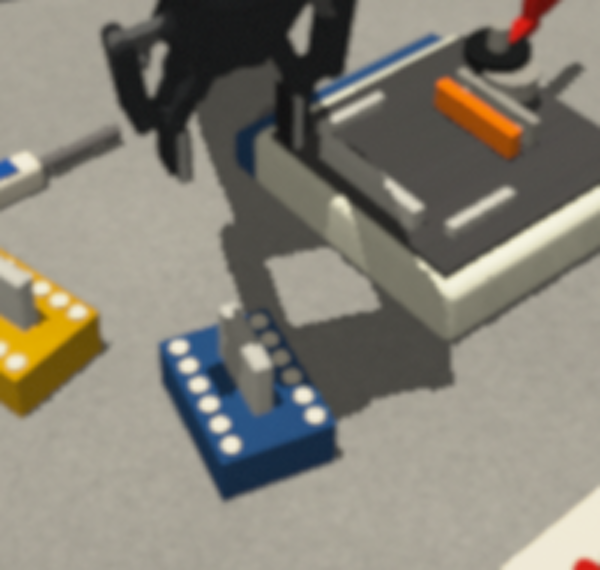

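The crop shows the blue block with its white handle at (245,360), and the open gripper hanging above it. I'm descending.

Call:
step_arm(
  steps=[
    [7,7,20,0.7],
    [0,0,35,0],
    [0,0,35,0],
    [0,0,35,0],
    [0,0,25,0],
    [0,0,0,0],
  ],
)

```text
time: 3.65
tool_pos: [0.6212, -0.1894, 0.0833]
tool_rot: [0.009, 0.149, 0.989, 0.001]
contact_force: [-0.9, 1.1, -0.0]
gripper_width: 0.701
```

```bash
python3 rel.py 620 -191.5 49 73.4
```

```text
t 3.65 pos [ 621.2 -189.4   83.3] yaw_y 72.8 tilt 1.04 -> shift [ 1.2 -2.5 34.3] turn -0.6 F [-0.9  1.1 -0. ] w 0.701 q6 -1.69
```

Call:
step_arm(
  steps=[
    [0,-2,17,-0.6],
    [0,0,15,0],
    [0,0,0,0],
  ],
)

```text
time: 3.95
tool_pos: [0.6229, -0.1916, 0.0522]
tool_rot: [0.011, 0.144, 0.989, 0.001]
contact_force: [-0.7, 1.1, 0.6]
gripper_width: 0.702
```

Call:
step_arm(
  steps=[
    [0,0,0,0],
    [0,0,0,0],
    [0,0,0,0],
    [0,0,0,0],
    [0,0,0,0],
    [0,0,0,0],
    [0,0,0,0],
  ],
  claw=0,
)

```text
time: 4.65
tool_pos: [0.6247, -0.1925, 0.055]
tool_rot: [0.013, 0.145, 0.989, 0.0]
contact_force: [0.5, -0.4, -1.7]
gripper_width: 0.156
```

Call:
step_arm(
  steps=[
    [0,0,-15,0],
    [0,0,-30,0],
    [0,0,-30,0],
    [0,0,-30,0],
    [0,0,-10,0],
    [0,0,0,0],
  ],
)

```text
time: 5.25
tool_pos: [0.6171, -0.1898, 0.1701]
tool_rot: [0.007, 0.145, 0.989, 0.002]
contact_force: [0.6, -0.3, -5.6]
gripper_width: 0.15
```

Run:
```python
from n import *
from rel import rel
rel([560,31,160],87.7)
s=state();print(s['tool_rot'])
im,d=snap('scene');w=world('scene',d)
hs=cv2.cvtColor(im,cv2.COLOR_RGB2HSV)
cv2.imwrite('pics/s3.png',im[:,:,::-1])
m=np.zeros(d.shape,bool);m[200:330,220:340]=1
rect(w[m&(hs[...,0]>100)&(hs[...,0]<115)&(hs[...,1]>130)&(w[...,2]>.1)],'blue')
snap('top','t3.png')
```

```text
t 5.25 pos [ 617.1 -189.8  170.1] yaw_y 73.4 tilt 0.84 -> shift [118.1 195.1   9.8] turn -14.3 F [ 0.6 -0.3 -5.6] w 0.15 q6 -1.7
[0.00694708 0.14472033 0.98944567 0.00224219]
blue 1389 c [ 615.5 -191.4] size [ 77.4 108.3] ang 73.7 z [123.8 151.3 155.4]
```

View pics/s3.png

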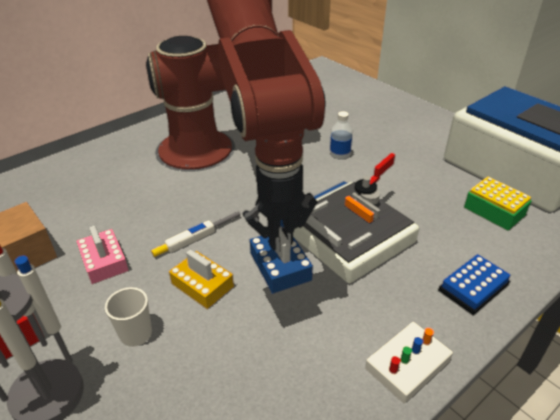

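The blue block is held cleanly at (282,260), and nothing else has moved.

Call:
step_arm(
  steps=[
    [20,33,0,0],
    [20,33,0,0],
    [20,33,0,0],
    [20,33,0,0],
    [20,33,0,0],
    [18,30,0,-5],
    [0,0,0,-5],
    [0,0,0,-4],
  ],
)

```text
time: 6.15
tool_pos: [0.5462, 0.0404, 0.1477]
tool_rot: [-0.01, 0.02, 1.0, 0.005]
contact_force: [0.6, -0.5, -5.1]
gripper_width: 0.153
```

Call:
step_arm(
  steps=[
    [0,0,0,0],
    [0,0,0,0],
  ],
)

```text
time: 6.35
tool_pos: [0.5436, 0.0412, 0.1433]
tool_rot: [-0.013, 0.02, 1.0, 0.005]
contact_force: [-0.4, -0.3, -5.9]
gripper_width: 0.153
```

```bash
python3 rel.py 561 31 118 87.7
python3 - <<'E'
from n import *
im,d=snap('scene');w=world('scene',d);hs=cv2.cvtColor(im,cv2.COLOR_RGB2HSV)
m=np.zeros(d.shape,bool);m[130:270,270:430]=1
rect(w[m&(hs[...,0]>100)&(hs[...,0]<115)&(hs[...,1]>130)&(w[...,2]>.09)],'blue')
E
```

```text
t 6.35 pos [543.6  41.2 143.3] yaw_y 87.7 tilt 1.62 -> shift [-18.5  -9.7  24.8] turn -0.0 F [-0.4 -0.3 -5.9] w 0.153 q6 -1.6
blue 1096 c [541.3  53.6] size [110.8 111.7] ang 87.1 z [ 93.9 118.7 129.2]
```

Call:
step_arm(
  steps=[
    [-9,-5,-8,0],
    [-9,-5,-6,0],
    [0,0,-3,0],
  ],
)

```text
time: 6.7
tool_pos: [0.5628, 0.0283, 0.1596]
tool_rot: [-0.014, 0.022, 1.0, 0.005]
contact_force: [0.2, 0.7, -5.2]
gripper_width: 0.154
```

```bash
python3 rel.py 561 31 118 87.7
python3 - <<'E'
from n import *
im,d=snap('top');im,d=snap('scene');c=cv2.resize(im[140:290,260:440],None,fx=4,fy=4,interpolation=cv2.INTER_CUBIC)
cv2.imwrite('pics/c4.png',c[:,:,::-1])
E
```

```text
t 6.7 pos [562.8  28.3 159.6] yaw_y 87.5 tilt 1.71 -> shift [ 0.7  2.3 41.6] turn -0.2 F [ 0.2  0.7 -5.2] w 0.154 q6 -1.61
```

View pics/c4.png

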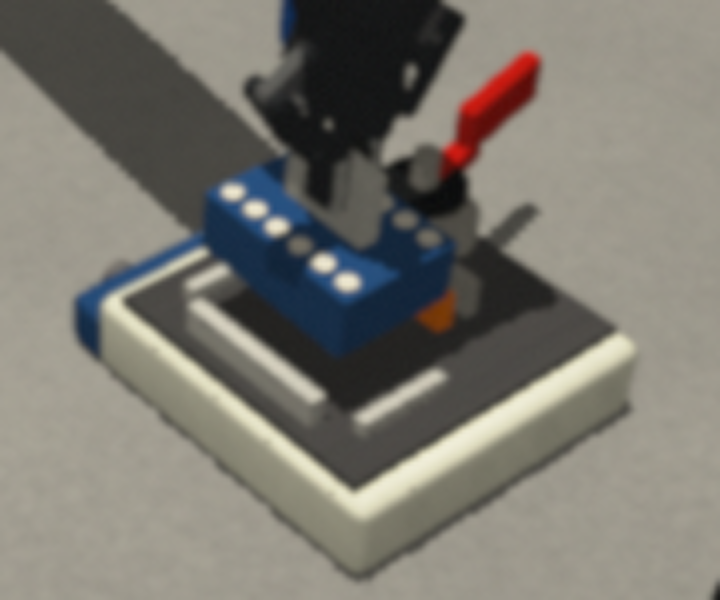

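The block hangs level over the nest at (330,260), clear of the fence, lips and pad. Lowering it now.

Call:
step_arm(
  steps=[
    [0,2,12,0],
    [0,0,12,0],
    [0,0,8,0],
  ],
)

```text
time: 7.1
tool_pos: [0.562, 0.0313, 0.1268]
tool_rot: [-0.013, 0.022, 1.0, 0.005]
contact_force: [0.1, -0.9, -5.4]
gripper_width: 0.155
```

```bash
python3 rel.py 561 31 115 87.7
python3 - <<'E'
from n import *
im,d=snap('scene');w=world('scene',d);hs=cv2.cvtColor(im,cv2.COLOR_RGB2HSV)
m=np.zeros(d.shape,bool);m[150:245,300:380]=1
m=m&(hs[...,0]>100)&(hs[...,0]<115)&(hs[...,1]>130)&(w[...,2]>.075)
z=w[m][:,2];print(np.histogram(z,bins=10,range=(.075,.135)))
t=m&(w[...,2]>np.percentile(z,97)-.01);rect(w[t],'top face')
E
```

```text
t 7.1 pos [562.   31.3 126.8] yaw_y 87.5 tilt 1.59 -> shift [ 0.7 -0.5 11.8] turn -0.2 F [ 0.1 -0.9 -5.4] w 0.155 q6 -1.61
(array([103, 124, 113, 118, 131, 350, 147,   0,   0,   0]), array([0.075, 0.081, 0.087, 0.093, 0.099, 0.105, 0.111, 0.117, 0.123,
       0.129, 0.135]))
top face 528 c [557.6  27.5] size [ 77.2 112.1] ang 88.1 z [104.9 109.3 113.8]
```

Call:
step_arm(
  steps=[
    [-2,0,4,0],
    [0,0,3,0],
    [0,0,1,0],
  ],
)

```text
time: 7.45
tool_pos: [0.5624, 0.0319, 0.1176]
tool_rot: [-0.015, 0.021, 1.0, 0.005]
contact_force: [-3.7, 0.6, 2.6]
gripper_width: 0.152
```

Call:
step_arm(
  steps=[
    [0,0,0,0],
    [0,0,-1,0],
    [0,0,-2,0],
    [0,0,-2,0],
    [0,0,-2,0],
    [0,0,-2,0],
  ],
  claw=50,
)

```text
time: 8.05
tool_pos: [0.5664, 0.0315, 0.1317]
tool_rot: [-0.011, 0.021, 1.0, 0.005]
contact_force: [-0.5, 0.4, -0.5]
gripper_width: 0.503
```

```bash
python3 rel.py 561 31 250 87.7
```

```text
t 8.05 pos [566.4  31.5 131.7] yaw_y 87.5 tilt 1.33 -> shift [   7.9    0.3 -118.2] turn -0.2 F [-0.5  0.4 -0.5] w 0.503 q6 -1.61
```

Call:
step_arm(
  steps=[
    [0,0,-20,0],
    [0,0,-40,0],
    [0,0,-40,0],
    [0,0,0,0],
  ],
)

```text
time: 8.45
tool_pos: [0.5676, 0.0305, 0.234]
tool_rot: [-0.012, 0.021, 1.0, 0.005]
contact_force: [0.0, 0.6, -0.6]
gripper_width: 0.503
```

Call:
step_arm(
  steps=[
    [20,37,0,0],
    [20,37,0,0],
    [20,37,0,0],
    [20,37,0,0],
    [16,37,0,0],
    [0,0,-3,0],
  ],
  claw=0,
)

```text
time: 9.05
tool_pos: [0.4778, 0.2243, 0.2415]
tool_rot: [-0.01, 0.024, 1.0, 0.005]
contact_force: [-0.0, -1.0, -0.4]
gripper_width: -0.003
```

```bash
python3 rel.py 475 215 103 87.7
python3 - <<'E'
from n import *
im0,d0=load('top')
im,d=snap('top');w=world('top',d);hs=cv2.cvtColor(im,cv2.COLOR_RGB2HSV)
im2,d2=snap('scene')
c=np.hstack([cv2.resize(im[100:230,110:270],None,fx=2.5,fy=2.5,interpolation=cv2.INTER_CUBIC),cv2.resize(im2[135:265,270:430],None,fx=2.5,fy=2.5,interpolation=cv2.INTER_CUBIC)])
cv2.imwrite('pics/c5.png',c[:,:,::-1])
w2=world('scene',d2);h2=cv2.cvtColor(im2,cv2.COLOR_RGB2HSV)
m=np.zeros(d.shape,bool);m[160:260,280:380]=1
m=m&(h2[...,0]>100)&(h2[...,0]<115)&(h2[...,1]>130)
rect(w2[m&(w2[...,2]>.09)&(w2[...,2]<.106)],'S blue top')
E
```

```text
t 9.05 pos [477.8 224.3 241.5] yaw_y 87.2 tilt 1.35 -> shift [ -0.6 -10.9 138.5] turn -0.5 F [-0.  -1.  -0.4] w -0.003 q6 -1.23
S blue top 579 c [557.7  27.4] size [ 74.5 109.9] ang 87.9 z [ 91.5  98.3 100.7]
```

View pics/c5.png

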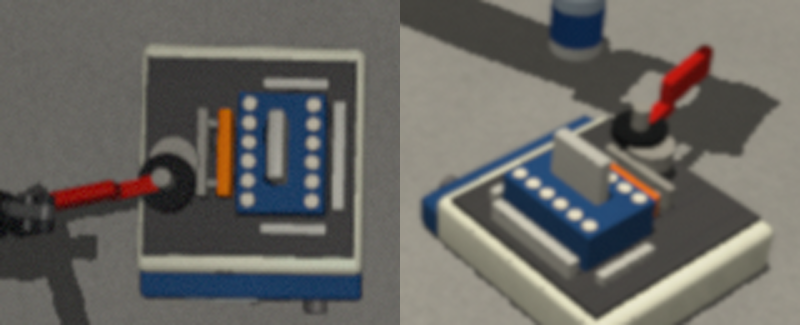

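The block stands flat in the nest at (283,150), inside the lips and clear of the fence and pad. The lever is still open. I'm lowering the shut fingers on the lever's −x side.

Call:
step_arm(
  steps=[
    [0,-3,30,0],
    [0,-2,35,0],
    [0,-2,35,0],
    [0,0,30,0],
    [0,0,0,0],
  ],
)

```text
time: 9.65
tool_pos: [0.4816, 0.21, 0.1099]
tool_rot: [-0.006, 0.029, 1.0, 0.004]
contact_force: [-0.4, -0.3, 0.4]
gripper_width: -0.002
```

```bash
cat > push.py <<'E'
# list of finger poses along the lever's arc, and the next shift in tool axes
import sys;from rel import *
piv=np.array([534,134.]);r=85;off=float(sys.argv[2]) if len(sys.argv)>2 else 22
for L in map(float,sys.argv[1].split(',')):
    a=np.radians(106.6)-L;u=np.array([np.cos(a),np.sin(a)]);n=np.array([-u[1],u[0]])
    t=piv+r*u+off*n;print(L,t.round(0),end=' ');rel([*t,105],87.7)
E
python3 push.py 0.05,0.3,0.6
```

```text
0.05 [492. 211.] t 9.65 pos [481.6 210.  109.9] yaw_y 86.6 tilt 0.89 -> shift [-10.8   1.9   4.8] turn -1.1 F [-0.4 -0.3  0.4] w -0.002 q6 -1.25
0.3 [513. 219.] t 9.65 pos [481.6 210.  109.9] yaw_y 86.6 tilt 0.89 -> shift [-30.8  11.    4.6] turn -1.1 F [-0.4 -0.3  0.4] w -0.002 q6 -1.25
0.6 [539. 222.] t 9.65 pos [481.6 210.  109.9] yaw_y 86.6 tilt 0.89 -> shift [-56.7  15.    4.3] turn -1.1 F [-0.4 -0.3  0.4] w -0.002 q6 -1.25
```

Pushing towards +x along the arc in small steps (about 10–13 mm per row, or 0.15 rad).

Call:
step_arm(
  steps=[
    [-10,2,3,0],
    [-10,4,0,0],
    [-10,4,0,0],
    [-12,3,0,0],
    [-14,1,0,0],
  ],
)

```text
time: 10.15
tool_pos: [0.5395, 0.2166, 0.1083]
tool_rot: [-0.011, 0.032, 0.999, 0.002]
contact_force: [-7.4, -2.0, 2.0]
gripper_width: 0.0
```

```bash
python3 push.py 0.6,0.8,1.0,1.2
```

```text
0.6 [539. 222.] t 10.15 pos [539.5 216.6 108.3] yaw_y 86.3 tilt 1.28 -> shift [0.7 5.  3.4] turn -1.4 F [-7.4 -2.   2. ] w 0.0 q6 -1.26
0.8 [556. 219.] t 10.15 pos [539.5 216.6 108.3] yaw_y 86.3 tilt 1.28 -> shift [-16.7   3.4   3. ] turn -1.4 F [-7.4 -2.   2. ] w 0.0 q6 -1.26
1.0 [573. 213.] t 10.15 pos [539.5 216.6 108.3] yaw_y 86.3 tilt 1.28 -> shift [-33.5  -1.7   2.6] turn -1.4 F [-7.4 -2.   2. ] w 0.0 q6 -1.26
1.2 [588. 204.] t 10.15 pos [539.5 216.6 108.3] yaw_y 86.3 tilt 1.28 -> shift [-48.9 -10.    2.2] turn -1.4 F [-7.4 -2.   2. ] w 0.0 q6 -1.26
```

Call:
step_arm(
  steps=[
    [-10,2,1,0],
    [-10,0,1,0],
    [-12,-3,0,0],
    [-12,-5,0,0],
    [-9,-6,0,0],
  ],
)

```text
time: 10.65
tool_pos: [0.5893, 0.2028, 0.1074]
tool_rot: [-0.022, 0.032, 0.999, 0.002]
contact_force: [-4.4, 1.4, 1.1]
gripper_width: -0.001
```

```bash
python3 push.py 1.2,1.4,1.6,1.75
```

```text
1.2 [588. 204.] t 10.65 pos [589.3 202.8 107.4] yaw_y 86.3 tilt 2.55 -> shift [1.6 0.6 2.5] turn -1.4 F [-4.4  1.4  1.1] w -0.001 q6 -1.31
1.4 [600. 191.] t 10.65 pos [589.3 202.8 107.4] yaw_y 86.3 tilt 2.55 -> shift [-11.8 -10.6   1.8] turn -1.4 F [-4.4  1.4  1.1] w -0.001 q6 -1.31
1.6 [610. 177.] t 10.65 pos [589.3 202.8 107.4] yaw_y 86.3 tilt 2.55 -> shift [-22.8 -24.2   1.3] turn -1.4 F [-4.4  1.4  1.1] w -0.001 q6 -1.31
1.75 [616. 165.] t 10.65 pos [589.3 202.8 107.4] yaw_y 86.3 tilt 2.55 -> shift [-29.2 -35.8   1. ] turn -1.4 F [-4.4  1.4  1.1] w -0.001 q6 -1.31
```

Call:
step_arm(
  steps=[
    [-7,-5,0,0],
    [-6,-7,0,0],
    [-5,-8,0,0],
    [-4,-9,0,0],
    [-3,-7,0,0],
  ],
)

```text
time: 11.15
tool_pos: [0.6184, 0.1631, 0.1105]
tool_rot: [-0.018, 0.032, 0.999, 0.003]
contact_force: [-0.6, 0.5, 0.4]
gripper_width: 0.003
```

```bash
python3 push.py 1.6,1.75,1.85
python3 - <<'E'
from n import *
im,d=snap('top');hs=cv2.cvtColor(im,cv2.COLOR_RGB2HSV)
im2,d2=snap('scene')
c=np.hstack([cv2.resize(im[80:230,110:270],None,fx=2.5,fy=2.5,interpolation=cv2.INTER_CUBIC),cv2.resize(im2[115:265,280:440],None,fx=2.5,fy=2.5,interpolation=cv2.INTER_CUBIC)])
cv2.imwrite('pics/c6.png',c[:,:,::-1])
E
```

```text
1.6 [610. 177.] t 11.15 pos [618.4 163.1 110.5] yaw_y 86.3 tilt 2.08 -> shift [ 8.7 13.5  5.9] turn -1.4 F [-0.6  0.5  0.4] w 0.003 q6 -1.37
1.75 [616. 165.] t 11.15 pos [618.4 163.1 110.5] yaw_y 86.3 tilt 2.08 -> shift [2.3 2.  5.6] turn -1.4 F [-0.6  0.5  0.4] w 0.003 q6 -1.37
1.85 [619. 157.] t 11.15 pos [618.4 163.1 110.5] yaw_y 86.3 tilt 2.08 -> shift [-0.9 -6.2  5.5] turn -1.4 F [-0.6  0.5  0.4] w 0.003 q6 -1.37
```

View pics/c6.png

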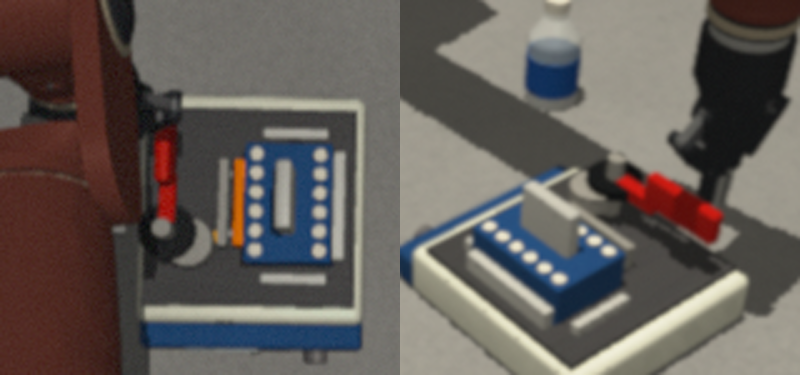

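The lever has snapped to lie along nest x at (165,180), contact force is about 0, and the pad has advanced on the block. I'm backing away and up to check.

Call:
step_arm(
  steps=[
    [0,15,-3,0],
    [0,25,-20,0],
    [0,25,-40,0],
    [0,25,-40,0],
    [0,40,-20,0],
    [0,40,0,0],
    [0,40,0,0],
    [0,40,0,0],
  ],
)

```text
time: 12.05
tool_pos: [0.6374, 0.4245, 0.2425]
tool_rot: [-0.018, 0.035, 0.999, 0.006]
contact_force: [0.7, -0.1, 0.4]
gripper_width: 0.001
```

Call:
step_arm(
  steps=[
    [30,35,0,0],
    [30,35,0,0],
    [30,35,0,0],
    [30,30,0,0],
    [0,0,-3,0],
  ],
)

```text
time: 12.55
tool_pos: [0.5163, 0.5844, 0.2505]
tool_rot: [-0.019, 0.03, 0.999, 0.008]
contact_force: [0.4, -0.1, 0.0]
gripper_width: -0.001
```

Run:
```python
from n import *
from rel import rel
rel([500,500,230],87)
im,d=snap('top');hs=cv2.cvtColor(im,cv2.COLOR_RGB2HSV);g=im.astype(int)
im2,d2=snap('scene')
c=np.hstack([cv2.resize(im[80:230,110:270],None,fx=2.5,fy=2.5,interpolation=cv2.INTER_CUBIC),cv2.resize(im2[115:265,280:440],None,fx=2.5,fy=2.5,interpolation=cv2.INTER_CUBIC)])
cv2.imwrite('pics/c7.png',c[:,:,::-1])
cv2.imwrite('pics/s7.png',im2[:,:,::-1])
def part(l,t,r,b,z,name,f):
    m=np.zeros(d.shape,bool);m[t:b,l:r]=1;m&=f
    v,u=np.nonzero(m);p=ray('top',np.c_[u,v],z);rc=cv2.minAreaRect(p.astype(np.float32));print(name,len(p),np.round(rc[0],1),np.round(rc[1],1),round(rc[2],1))
part(165,110,190,165,.129,'lever',(hs[...,0]<8)&(hs[...,1]>180))
part(195,130,212,190,.086,'pad',(hs[...,0]<20)&(hs[...,1]>150)&(hs[...,2]>120))
part(200,130,250,190,.100,'block',(hs[...,0]>100)&(hs[...,0]<118)&(hs[...,1]>120))
part(240,138,251,187,.078,'fence',g.min(2)>115)
w=world('top',d);z=w[...,2]
m=np.zeros(d.shape,bool);m[170:230,328:376]=1;rect(w[m&(z>.025)],'yellow')
for l in('wash_bottle','beaker','pipette'):print(l,[np.round(x['box']).tolist() for x in boxes_of('top',l)][:1])
```

```text
t 12.55 pos [516.3 584.4 250.5] yaw_y 86.5 tilt 2.33 -> shift [ 10.4 -85.6  19.7] turn -0.5 F [ 0.4 -0.1  0. ] w -0.001 q6 -0.77
lever 314 [595.4 131. ] [ 17.5 102.6] 89.2
pad 126 [558.7  83. ] [25.7 77.3] 86.2
block 850 [553.4  27.7] [ 78.2 111.4] 87.5
fence 160 [555.2 -14.1] [16.4 96.8] 88.6
yellow 1492 c [ 460.8 -274.7] size [110.1  81.2] ang 10.3 z [38.  41.7 85.6]
wash_bottle [[94.0, 262.0, 39.0, 31.0]]
beaker [[402.0, 171.0, 40.0, 32.0]]
pipette [[277.0, 251.0, 92.0, 13.0]]
```

View pics/c7.png

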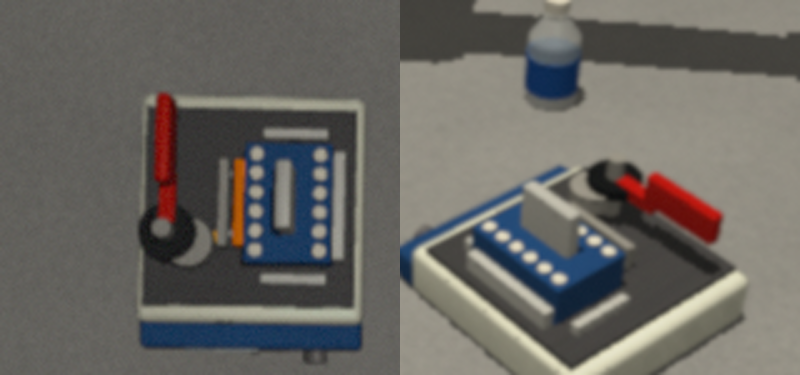

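```bash
python3 -c "
from plant import *;print(job_done(),state()['time'])"
```

```text
the job is handed in; nothing more can be done
the job is handed in; nothing more can be done
```

The blue block is clamped in the shaker's nest and the job is handed in at about 12.7 s of robot time. I set the block down between the fence and the pad and let go. Then I pushed the red lever over with shut fingers until it snapped home.

**Last checks, with the arm clear and about 0 N on it:**
- **Lever:** it lies along the nest's x axis, at its closed stop.
- **Block:** it stands flat with its long side along the fence. The fence edge and block edge agree within 2 mm, which is the camera calibration error.
- **Pad:** in the picture it bears on the block's other side. I did not measure the clamping force.
- **Other things:** the yellow block is where it was, within 0.1 mm. The bottle, beaker and pipette boxes agree with where they stood in the first picture. I did not measure the pink block again.

**Disagreements:** the two cameras differed by about 4–5 mm in absolute position, so I aimed between them; the nest had 8 to 10 mm of play. The last fence and pad colour fits came out too wide, most likely because the masks picked up neighbouring pixels, so there I relied on the earlier fence measurement and the picture.

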